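Find the brass-cored canister by its weight and load the spring balance

ROBOT

A 6-joint arm with a two-finger parallel gripper is mounted at the origin on a cart in front of the work surface, level with it; the furniture and walls round the work are solid. World frame = base frame: x ahead of the robot, y to its left, z up, the work surface at z = 0. Lengths are in mm, angles in degrees, forces in N, time in s.
With the tool pointing down it reaches from about 350 to 850 mm from the base axis. Payload 8.1 kg.
Tool frame: the origin (TCP) lies at the very end of the fingers, on their centre line; the grasp point (between the pads) lies 19 mm behind it; z points along the fingers, y is the line along which they close (so a half turn about z gives the same grasp; the last joint's range is limited). The gripper opens to 85 mm and grips with 20 to 120 N. Pads are 22 mm wide; open, the fingers measure 114 mm over their backs; the gripper's body (76 mm by 85 mm) begins 54 mm behind the grasp point. The pads swing forward as they close: fully open they stand 13 mm farther back than shut.
Start: joints at [60.367, 7.471, 85.268, -0, 87.261, -4.893], TCP at [251.084, 544.942, 231.292] pointing down, gripper open.
Joint ranges: [-169.43, 169.43], [-51.17, 129.36], [1.28, 143.12], [-76.62, 256.62], [0, 156.53], [-152.29, 152.29]. Speed limits (degrees/s): [136.94, 136.94, 159.86, 180, 180, 180].

INTERFACE

Orientations are given as [roll, pitch, yaw] about the fixed x, y, z axes, in that order (R = Rz(yaw) Ry(pitch) Rx(roll)).
In Python, from bench import sense, eyes, job, models gives the robot as it stands. The module is installed in compiled form; this text tells all that it offers.
- The arm moves only by the tool apply_moves, never from a script. Its argument "rows" is a list of rows, each a list of 6 numbers: the shift along the tool's x, y, z in mm, then the turn, a rotation vector about the tool's x, y, z in rad. In form: [[dx, dy, dz, rx, ry, rz], ...]. A call has exactly 5 rows; each row shifts and turns the commanded pose from where the row before left it, along the tool's axes as they then stand; what a row does not reach is not made up. A row lasts 1/8 s, in which the tool goes at most 62.5 mm and 10.7 degrees, less where a joint would pass 70% of its speed; a pose out of reach is approached as far as the arm can. A call is refused whole if a number of a shift passes 62.5 or a number of a turn 0.188, either way. A call with a gripper value outside its range is refused whole. "fingers" is the finger opening in mm, from 0 to 85.4, set as the call begins (left out, the last holds). The fingers move at their own pace and stop on an object; "grip_force" is the grip in N (left out, the last holds). Time passes only in rows, so rows that do not move let the fingers close, or fill a call up. It gives the time, the measured TCP pose, the force, the opening and the grip force at its end, in the units of the state.
- sense(): the state, without advancing time (a new reading comes with each control period).
- eyes.snapshot(name): name is "side" or "top"; returns (picture, depth): 420x560x3 uint8, red, green, blue; 420x560 float32, mm along the optical axis (not along the pixel's ray), 0 where there is no reading.
- eyes.get_calibration(name): a dict with "intrinsics" (3x3 intrinsics, pixels), "R" (3x3) and "t" (3): a world point X has camera coordinates R X + t. Camera axes: x right, y down, z forward; pixel columns grow to the right and rows downward; lengths in mm; the calibration is good to about 2 mm. A picture is of the moment at which its call begins. get_calibration takes no time and is no camera call.
- job.hand_in(): hands the job in; it is judged then, once.
Trained networks look in the newest picture that a camera, given by its name, has taken for a name from the list of things; names that differ only in an ending like _2 or _b are one class to them, and where a whole thing is asked for, a point or a joint stands for the part that bears it (a point fixed in the world has none). Each returns a list of dicts, best first, with "confidence" (0 to 1); they miss things now and then, are a little off and sometimes report something else, mostly with a low value. They report only what shows in the picture. A call takes as long as a camera call. They do not tell look-alikes from the thing itself.
- models.boxes_of(name, camera): "xyz" ([x, y, z] in mm, in world coordinates, good to about 4 mm: the middle of the surface that is visible of it).
- models.cut_out(name, camera): "pixels" (420x560 bool, what is visible of it).
- models.place_of(name, camera): "xyz" ([x, y, z] in mm, in world coordinates, good to about 4 mm: a listed point, or the origin of a listed thing).
The state is a dict: "time": time; "joint_pos": joint angles; "qd": joint speeds; "joint_efforts": joint torques, N m; "tool_pos": TCP position; "tcp_rot": TCP orientation; "ft_force": force on the tool from outside, world axes, zero at the start; "wrist_torque": the same for the moment, N m; "finger_gap": finger opening in mm; "grip_force": force on a finger pad.
Only numpy, scipy, OpenCV 4.12 (cv2) and the standard library are available. Lean on these libraries where they do the work, as an engineer would, in place of code of your own. Each camera call takes 0.05 s, during which the arm holds its last target. There are 200 camera calls.

TASK

One of the three identical canisters has a brass core inside and is about twice as heavy as each of the others, or more. Find it by its weight and stand it gently inside the rim of the spring balance's pan, without driving the pan down to its bottom stop. In the end the two light canisters must stand upright where they stood; leave the mug, the cross clamp and the battery undisturbed and tip no canister over.

Things in the scene. Friction and masses are not known exactly. Their poses are not given: they have to be found in the camera images.
- canister_a_mid (a point): centre, half-way up, of a closed upright canister: aluminium barrel with an orange lid, both 49 mm in diameter, 75 mm tall in all (this point is 37.5 mm above its underside); z is its axis. It stands loose on the trolley top. All three look the same; one (any of them, changing from start to start) weighs 400 to 480 g, the other two 165 to 215 g each. The core has about 2 mm of play inside
- canister_b_mid (a point): centre, half-way up, of a closed upright canister: aluminium barrel with an orange lid, both 49 mm in diameter, 75 mm tall in all (this point is 37.5 mm above its underside); z is its axis. It stands loose on the trolley top. All three look the same; one (any of them, changing from start to start) weighs 400 to 480 g, the other two 165 to 215 g each. The core has about 2 mm of play inside
- canister_c_mid (a point): centre, half-way up, of a closed upright canister: aluminium barrel with an orange lid, both 49 mm in diameter, 75 mm tall in all (this point is 37.5 mm above its underside); z is its axis. It stands loose on the trolley top. All three look the same; one (any of them, changing from start to start) weighs 400 to 480 g, the other two 165 to 215 g each. The core has about 2 mm of play inside
- pan_top (a point): centre of the upper face of the balance's steel pan, 86 mm above the trolley top when unloaded; z up. The pan is a disc 90 mm across with a rim 6 mm high and 4 mm thick (82 mm across inside). Below it is the balance's blue square base, 104 x 104 mm and 60 mm tall, fixed on the trolley
- pan (a joint): how far the balance's pan has sunk on its spring, in m: 0 unloaded, 0.020 at its bottom stop. About 500 N/m, so a light canister sinks it 3 to 4.5 mm and the heavy one 7.5 to 10 mm. A red pointer at the front of the base moves with it
- mug: white mug, bystander: 78 mm across, 101 mm tall, origin under the middle of its 78 (x) x 116 (y) mm outline; the round cup is centred 18 mm to its +y, the handle reaches to 58 mm on its -y
- spare_clamp: grey metal cross clamp with black screws, bystander: about 64 x 66 mm and 66 mm tall; origin under the middle of its outline, nowhere more than 46 mm away from it
- battery_9v: black and yellow block battery standing upright, bystander: 18 (x) x 27 (y) x 47 mm; origin under its middle
- stand_hv: tall lab stand fixed at the far edge of the trolley: black cast foot, rod and clamps, about 101 x 93 mm and 340 mm tall; origin under the middle of its outline, nowhere more than 70 mm away from it. Keep clear of it
- laptop_shut: shut black laptop lying on the robot's side of the work, fixed: 228 (x) x 331 (y) mm, 29 mm high; origin under its middle
Mind the look-alikes: they are no part of the job. Leave any green or purple look-alike of the part that bears canister_a_mid alone.

How it is judged:
By the outcome, as a careful person would: the job done as asked, in the order asked, and still so for the second after the job is handed in, with the robot touching nothing.
It also fails if it takes over 64 s, if anything falls off the work surface, if the arm or the gripper's body presses on something with over 40 N, if the wrist force passes 120 N, or if a joint passes its speed limit or range.

## Working session

There is one attempt and no reset: what is moved stays moved. The work goes in short steps, Python scripts to look and compute and a tool call to move; the robot and the scene stay as the last step left them, time stands still between calls to the robot, and variables do not carry over. Pictures are saved under pics/ and viewed, at most 10 in all, crops included, and the job is handed in when it is done.

Besides the shell and the picture viewer there is one more tool, called after ">>>" as name(argument=value, ...), one argument or row to a line, values as JSON. apply_moves: Moves the arm, as the interface text tells. Its arguments: {"type":"object","properties":{"rows":{"type":"array"},"fingers":{"type":"number"},"grip_force":{"type":"number"}},"required":["rows"]}

```bash
mkdir -p pics; cat > h.py <<'E'
import numpy as np, cv2
from bench import sense, eyes, job, models
def snap(c,fn):
    p,d=eyes.snapshot(c); cv2.imwrite(fn,p[:,:,::-1]); return p,d
E
python3 - <<'E'
from h import *
p,d=snap('top','pics/t0.png'); q,e=snap('side','pics/s0.png')
cv2.imwrite('pics/both.png',cv2.resize(np.hstack([p,q])[:,:,::-1],(800,300)))
for c in('top','side'):
    print(c)
    for n in['canister_a_mid','pan_top','mug','spare_clamp','battery_9v','stand_hv','laptop_shut']:
        print(n,[(np.round(r['xyz']).tolist(),round(float(r['confidence']),2)) for r in models.place_of(n,c)])
print(sense())
E
```

```text
top
canister_a_mid [([489.0, 457.0, 35.0], 0.86), ([492.0, -245.0, 40.0], 0.85), ([471.0, 147.0, 35.0], 0.84), ([424.0, -296.0, 36.0], 0.67)]
pan_top [([497.0, 18.0, 89.0], 0.76)]
mug [([577.0, 264.0, 2.0], 0.6)]
spare_clamp [([586.0, 150.0, 1.0], 0.64)]
battery_9v [([459.0, 382.0, -0.0], 0.52)]
stand_hv [([705.0, 168.0, 3.0], 0.64)]
laptop_shut [([274.0, 374.0, -3.0], 0.66)]
side
canister_a_mid [([491.0, -246.0, 38.0], 0.95), ([490.0, 455.0, 38.0], 0.89), ([473.0, 149.0, 39.0], 0.8), ([422.0, -291.0, 37.0], 0.74)]
pan_top [([500.0, 16.0, 86.0], 0.84)]
mug [([577.0, 263.0, -0.0], 0.79), ([575.0, 373.0, 31.0], 0.58)]
spare_clamp [([587.0, 144.0, 2.0], 0.86)]
battery_9v [([461.0, 382.0, -3.0], 0.5), ([268.0, 372.0, 1.0], 0.44)]
stand_hv [([703.0, 170.0, -1.0], 0.94)]
laptop_shut [([269.0, 370.0, 1.0], 0.68), ([589.0, 145.0, 0.0], 0.38)]
{'time': 0.8, 'joint_pos': array([ 6.03669102e+01,  7.46881262e+00,  8.52652583e+01, -6.17918346e-04,
        8.72607443e+01, -4.89206579e+00]), 'qd': array([ 0.1348056 ,  0.05207811, -0.06933306,  0.05557367, -0.05831471,
       -0.1054716 ]), 'joint_efforts': array([ 9.14137618e-04, -5.69245791e+01, -5.00846636e+01, -1.20386585e-05,
        7.78235863e-04, -6.09195740e-05]), 'tool_pos': array([251.09960946, 544.96418961, 231.34117081]), 'tcp_rot': array([1.79994887e+02, 1.05712174e-03, 1.55259005e+02]), 'ft_force': array([ 0.47697341, -0.25826863, -0.48159954]), 'wrist_torque': array([-0.0722724 ,  0.02479163, -0.02295625]), 'grip_force': 0.0, 'finger_gap': 84.99338934724663}
```

View pics/t0.png

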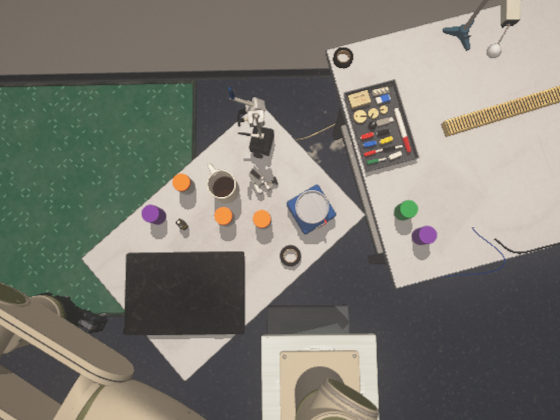

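View pics/s0.png

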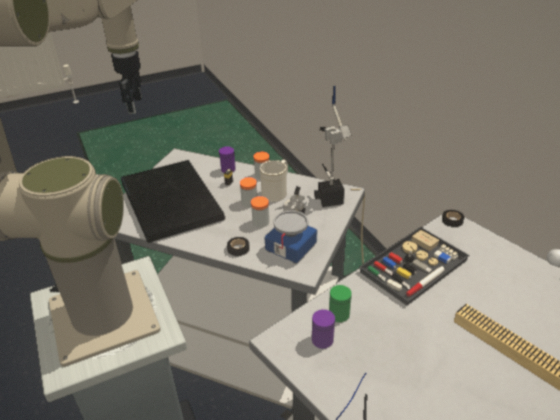

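The top view shows orange canisters at pixels (181,183), (223,216) and (262,219), with purple and green look-alikes at (153,214), (408,210) and (427,235). The pan is at (312,207). The side view agrees. The networks missed two of the orange ones, so I'll measure those by lid colour and depth.

```bash
cat >> h.py <<'E'
def world(c,u,v,z):
    "intersect pixel ray with plane z"
    k=eyes.get_calibration(c);K,R,t=map(np.array,(k['intrinsics'],k['R'],k['t']));t=t.ravel()
    r=R.T@np.linalg.inv(K)@np.array([u,v,1.]);o=-R.T@t
    return o+r*(z-o[2])/r[2]
def cloud(c,d):
    k=eyes.get_calibration(c);K,R,t=map(np.array,(k['intrinsics'],k['R'],k['t']));t=t.ravel()
    v,u=np.mgrid[:420,:560];P=np.stack([u,v,np.ones_like(u)],-1)@np.linalg.inv(K).T*d[...,None]
    return (P-t)@R
def lids(c,p,d):
    h=cv2.cvtColor(p,cv2.COLOR_RGB2HSV);m=cv2.inRange(h,(4,150,90),(16,255,255))
    n,l,s,ct=cv2.connectedComponentsWithStats(m);W=cloud(c,d);out=[]
    for i in range(1,n):
        if s[i,4]>60:
            X=W[(l==i)&(d>0)];X=X[X[:,2]>np.percentile(X[:,2],60)-4]
            zt=np.median(X[:,2]);T=X[X[:,2]>zt-4]
            mn,r=cv2.minEnclosingCircle(T[:,:2].astype(np.float32))
            out.append((s[i,4],ct[i].round(1).tolist(),T.mean(0).round(1).tolist(),np.round(mn,1).tolist(),round(r,1)))
    return out
E
python3 - <<'E'
from h import *
for c in('top','side'):
    p,d=eyes.snapshot(c)
    for o in lids(c,p,d): print(c,o)
    W=cloud(c,d)
    X=W[(d>0)&(W[...,2]>15)&(W[...,2]<115)&(W[...,0]>400)&(W[...,0]<660)&(W[...,1]>-60)&(W[...,1]<480)]
    g=cv2.flip(cv2.rotate(np.zeros((1,1),np.uint8),0),0)
    if c=='top':
        I=np.zeros((260,540),np.uint8)
        for x,y,z in X: cv2.circle(I,(int(480-y),int(660-x)),2,int(z*2.2),-1)
        cv2.imwrite('pics/map.png',I)
for n in ['mug','battery_9v','spare_clamp','pan_top']:
    for c in('top','side'):
        print(n,c,[(np.round(r['xyz'],1).tolist(),round(float(r['confidence']),2)) for r in models.boxes_of(n,c)])
E
```

```text
top (np.int32(234), [181.0, 182.0], [574.8, 370.9, 75.2], [575.8, 371.5], 24.3)
top (np.int32(243), [223.0, 215.4], [480.3, 255.9, 75.5], [480.5, 255.5], 23.3)
top (np.int32(236), [261.4, 218.7], [469.6, 151.3, 75.4], [470.0, 151.3], 23.2)
side (np.int32(129), [260.8, 156.4], [573.8, 369.7, 75.7], [575.3, 372.6], 28.5)
side (np.int32(142), [247.9, 183.0], [480.1, 252.6, 75.7], [479.0, 254.3], 25.5)
side (np.int32(171), [259.1, 202.5], [469.5, 149.3, 75.7], [467.9, 151.2], 28.7)
mug top [([568.5, 265.5, 40.1], 0.94)]
mug side [([556.9, 228.0, 68.8], 0.81)]
battery_9v top []
battery_9v side [([459.9, 376.7, 25.2], 0.42)]
spare_clamp top [([477.5, 251.8, 75.9], 0.74)]
spare_clamp side [([586.2, 153.0, 35.3], 0.68)]
pan_top top [([499.5, 17.8, 88.7], 0.74)]
pan_top side [([499.0, 16.1, 84.7], 0.82)]
```

View pics/map.png

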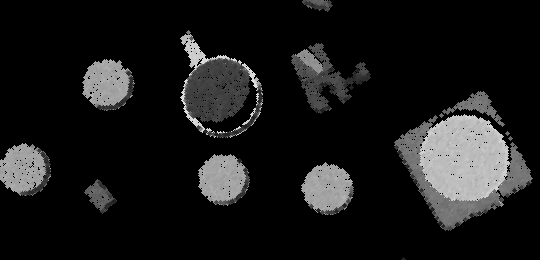

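Measured against the map, the canisters stand at A (575,371), B (480,254.5) and C (469.5,151). Lid height reads 75, which is right. The pan is at (499,17), the mug cup is centred at about (564,258), and the first position the networks reported is the purple look-alike. I'll go to A first.

>>> apply_moves(
  rows=[
    [-46,-3,0,0,0,0],
    [-46,-3,0,0,0,0],
    [-46,-3,0,0,0,0],
    [-46,-3,0,0,0,0],
    [-46,-3,0,0,0,0],
  ],
  fingers=80,
  grip_force=40,
)

```text
time: 1.92
tool_pos: [455.0, 434.3, 231.4]
tcp_rot: [180.0, 0.0, 155.3]
ft_force: [-0.7, -0.3, -0.1]
finger_gap: 79.9
grip_force: 0.0
```

>>> apply_moves(
  rows=[
    [-46,-3,0,0,0,0],
    [-46,-3,20,0,0,0],
    [-45,-2,40,0,0,0],
    [0,0,40,0,0,0],
    [0,0,0,0,0,0],
  ],
)

```text
time: 2.55
tool_pos: [572.3, 368.5, 126.2]
tcp_rot: [-179.6, -0.3, 155.2]
ft_force: [-0.3, -0.8, 0.3]
finger_gap: 80.0
grip_force: 0.0
```

```bash
cat >> h.py <<'E'
def ft(n=4):
    F=[]
    for _ in range(n): eyes.snapshot('top'); F.append(sense()['ft_force'])
    s=sense(); print('t',round(s['time'],2),'F',np.mean(F,0).round(2),'sd',np.std(F,0).round(2),'tcp',s['tool_pos'].round(1),s['tcp_rot'].round(2),'gap',round(s['finger_gap'],1),'gf',round(s['grip_force'],1))
E
python3 -c "
from h import *
ft(6)"
```

```text
t 2.85 F [-0.12  0.39  0.6 ] sd [0.18 0.47 0.49] tcp [575.7 371.7 134.3] [1.7980e+02 1.5000e-01 1.5531e+02] gap 79.9 gf 0.0
```

>>> apply_moves(
  rows=[
    [0,0,25,0,0,0],
    [0,0,30,0,0,0],
    [0,0,25,0,0,0],
    [0,0,12,0,0,0],
    [0,0,5,0,0,0],
  ],
)

```text
time: 3.48
tool_pos: [574.9, 370.8, 34.7]
tcp_rot: [180.0, 0.0, 155.3]
ft_force: [0.2, 0.6, -0.1]
finger_gap: 80.0
grip_force: 0.0
```

>>> apply_moves(
  rows=[
    [0,0,0,0,0,0],
    [0,0,0,0,0,0],
    [0,0,0,0,0,0],
    [0,0,0,0,0,0],
    [0,0,0,0,0,0],
  ],
  fingers=40,
)

```text
time: 4.1
tool_pos: [575.8, 371.0, 36.0]
tcp_rot: [179.9, 0.1, 155.3]
ft_force: [0.1, 1.5, 6.5]
finger_gap: 47.9
grip_force: 41.8
```

>>> apply_moves(
  rows=[
    [0,0,-6,0,0,0],
    [0,0,-8,0,0,0],
    [0,0,-6,0,0,0],
    [0,0,0,0,0,0],
    [0,0,0,0,0,0],
  ],
)

```text
time: 4.72
tool_pos: [574.6, 370.4, 54.1]
tcp_rot: [-180.0, -0.0, 155.3]
ft_force: [-0.2, 0.1, -2.0]
finger_gap: 48.2
grip_force: 41.5
```

```bash
python3 -c "
from h import *
ft(10)
p,d=eyes.snapshot('side'); cv2.imwrite('pics/s1.png',cv2.resize(p[100:280,160:400,::-1],(720,540)))"
```

```text
t 5.22 F [ 0.21 -0.12 -1.86] sd [0.34 0.52 0.42] tcp [574.7 370.5  54.2] [-180.     -0.    155.26] gap 48.1 gf 41.5
```

View pics/s1.png

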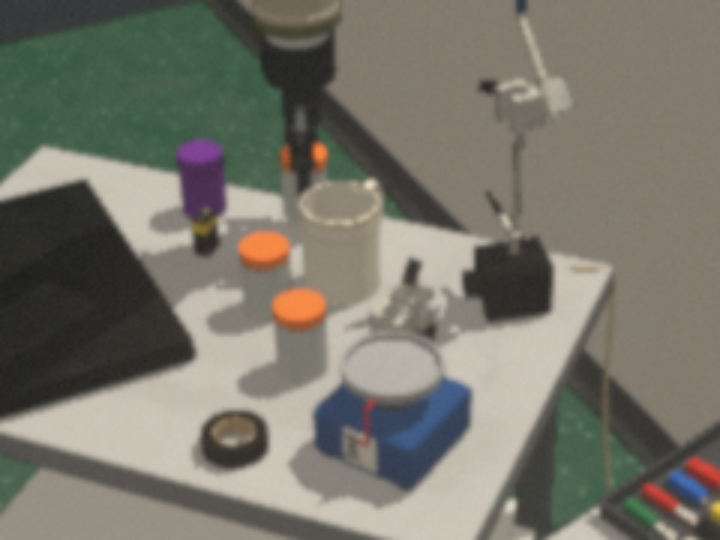

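The side view shows A lifted at crop (303,160), with B, C and the pan untouched. It weighs about 1.9 N, so it is a light one. I'll put it back.

>>> apply_moves(
  rows=[
    [0,0,8,0,0,0],
    [0,0,7,0,0,0],
    [0,0,3,0,0,0],
    [0,0,1,0,0,0],
    [0,0,0.5,0,0,0],
  ],
)

```text
time: 5.9
tool_pos: [574.5, 370.3, 35.9]
tcp_rot: [-179.9, -0.0, 155.3]
ft_force: [-6.3, -3.6, 11.8]
finger_gap: 48.2
grip_force: 42.4
```

>>> apply_moves(
  rows=[
    [0,0,0,0,0,0],
    [0,0,0,0,0,0],
    [0,0,0,0,0,0],
    [0,0,0,0,0,0],
    [0,0,0,0,0,0],
  ],
  fingers=80,
)

```text
time: 6.52
tool_pos: [574.7, 370.4, 34.7]
tcp_rot: [-180.0, -0.0, 155.3]
ft_force: [0.1, 0.1, -0.0]
finger_gap: 80.0
grip_force: 0.0
```

>>> apply_moves(
  rows=[
    [0,0,-20,0,0,0],
    [0,0,-35,0,0,0],
    [0,0,-35,0,0,0],
    [3,-13,-10,0,0,0],
    [9,-36,0,0,0,0],
  ],
)

```text
time: 7.15
tool_pos: [545.1, 332.1, 138.8]
tcp_rot: [179.7, 0.2, 155.3]
ft_force: [-0.3, -0.7, -0.0]
finger_gap: 80.1
grip_force: 0.0
```

>>> apply_moves(
  rows=[
    [9,-36,0,0,0,0],
    [9,-36,0,0,0,0],
    [7.5,-24,0,0,0,-0.144],
    [0,0,0,0,0,-0.144],
    [0,0,0,0,0,-0.144],
  ],
  fingers=72,
)

```text
time: 7.78
tool_pos: [480.5, 254.5, 136.9]
tcp_rot: [179.9, 0.1, -179.7]
ft_force: [0.1, 0.6, 0.7]
finger_gap: 71.6
grip_force: 0.0
```

```bash
python3 -c "
from h import *
ft(4)
p,d=eyes.snapshot('side')
for o in lids('side',p,d): print(o)
p,d=eyes.snapshot('top')
for o in lids('top',p,d): print(o)"
```

```text
t 7.97 F [-0.38 -0.46 -0.28] sd [0.23 0.43 0.31] tcp [480.5 254.6 136. ] [1.7997e+02 8.0000e-02 1.7982e+02] gap 72.2 gf 0.0
(np.int32(102), [262.1, 156.7], [567.2, 345.9, 88.6], [539.5, 285.4], 115.6)
(np.int32(142), [247.9, 183.0], [479.6, 252.3, 75.9], [481.1, 252.2], 27.5)
(np.int32(173), [259.2, 202.4], [469.5, 150.2, 75.7], [470.3, 150.7], 26.2)
(np.int32(238), [261.4, 218.6], [470.0, 151.6, 75.5], [470.0, 151.4], 23.3)
```

>>> apply_moves(
  rows=[
    [0,0,25,0,0,0],
    [0,0,30,0,0,0],
    [0,0,26,0,0,0],
    [0,0,13,0,0,0],
    [0,0,6,0,0,0],
  ],
)

```text
time: 8.7
tool_pos: [479.9, 254.4, 34.4]
tcp_rot: [-180.0, -0.0, 180.0]
ft_force: [0.2, -0.9, 0.1]
finger_gap: 71.9
grip_force: 0.0
```

>>> apply_moves(
  rows=[
    [0,0,0,0,0,0],
    [0,0,0,0,0,0],
    [0,0,0,0,0,0],
    [0,0,0,0,0,0],
    [0,0,0,0,0,0],
  ],
  fingers=40,
)

```text
time: 9.32
tool_pos: [480.9, 255.0, 35.9]
tcp_rot: [179.9, 0.1, -180.0]
ft_force: [-0.3, 1.7, 6.6]
finger_gap: 48.1
grip_force: 43.4
```

>>> apply_moves(
  rows=[
    [0,0,-6,0,0,0],
    [0,0,-8,0,0,0],
    [0,0,-6,0,0,0],
    [0,0,0,0,0,0],
    [0,0,0,0,0,0],
  ],
)

```text
time: 9.95
tool_pos: [479.9, 254.4, 54.6]
tcp_rot: [-180.0, -0.0, -180.0]
ft_force: [-0.3, 0.1, -3.7]
finger_gap: 48.1
grip_force: 42.7
```

```bash
python3 -c "
from h import *
ft(10)"
```

```text
t 10.45 F [ 0.04 -0.06 -4.26] sd [0.49 0.37 0.63] tcp [480.  254.5  54.7] [-1.8000e+02 -1.0000e-02 -1.7999e+02] gap 48.2 gf 42.7
```

B is the heavy one, at 4.3 N against 1.9 N for A. I'll lift it and carry it to the pan.

>>> apply_moves(
  rows=[
    [0,0,-15,0,0,0],
    [0,0,-30,0,0,0],
    [0,0,-30,0,0,0],
    [0,-10,-20,0,0,0],
    [-2,-25,-10,0,0,0],
  ],
)

```text
time: 11.08
tool_pos: [482.7, 219.6, 162.1]
tcp_rot: [179.9, 0.1, -179.9]
ft_force: [0.3, 0.3, -4.8]
finger_gap: 48.3
grip_force: 43.3
```

>>> apply_moves(
  rows=[
    [-3,-40,0,0,0,0],
    [-4,-45,0,0,0,0],
    [-4,-45,0,0,0,0],
    [-3,-40,0,0,0,0],
    [-2,-22,0,0,0,0],
  ],
)

```text
time: 11.7
tool_pos: [497.8, 24.9, 160.2]
tcp_rot: [-180.0, 0.0, 179.9]
ft_force: [-0.4, 0.5, -4.3]
finger_gap: 48.1
grip_force: 44.0
```

>>> apply_moves(
  rows=[
    [-1,-10.5,0,0,0,0],
    [0,0,0,0,0,0],
    [0,0,0,0,0,0],
    [0,0,0,0,0,0],
    [0,0,0,0,0,0],
  ],
)

```text
time: 12.32
tool_pos: [499.0, 17.6, 159.7]
tcp_rot: [180.0, -0.0, -179.9]
ft_force: [0.4, 0.2, -3.3]
finger_gap: 48.3
grip_force: 44.0
```

```bash
python3 - <<'E'
from h import *
ft(2)
p,d=eyes.snapshot('side'); W=cloud('side',d)
cv2.imwrite('pics/s2.png',cv2.resize(p[130:280,200:360,::-1],(640,600)))
X=W[(d>0)&(np.hypot(W[...,0]-499,W[...,1]-17)<60)]
h,e=np.histogram(X[:,2],np.arange(50,130,3));print(list(zip(e[:-1],h)))
E
```

```text
t 12.43 F [-0.69  0.4  -4.08] sd [0.09 0.29 0.32] tcp [499.   17.3 159.8] [ 1.8000e+02 -1.0000e-02 -1.7995e+02] gap 48.6 gf 44.0
[(np.int64(50), np.int64(122)), (np.int64(53), np.int64(285)), (np.int64(56), np.int64(117)), (np.int64(59), np.int64(11)), (np.int64(62), np.int64(4)), (np.int64(65), np.int64(0)), (np.int64(68), np.int64(0)), (np.int64(71), np.int64(1)), (np.int64(74), np.int64(1)), (np.int64(77), np.int64(1)), (np.int64(80), np.int64(8)), (np.int64(83), np.int64(139)), (np.int64(86), np.int64(292)), (np.int64(89), np.int64(108)), (np.int64(92), np.int64(59)), (np.int64(95), np.int64(7)), (np.int64(98), np.int64(0)), (np.int64(101), np.int64(0)), (np.int64(104), np.int64(0)), (np.int64(107), np.int64(0)), (np.int64(110), np.int64(0)), (np.int64(113), np.int64(0)), (np.int64(116), np.int64(0)), (np.int64(119), np.int64(0)), (np.int64(122), np.int64(2)), (np.int64(125), np.int64(11))]
```

View pics/s2.png

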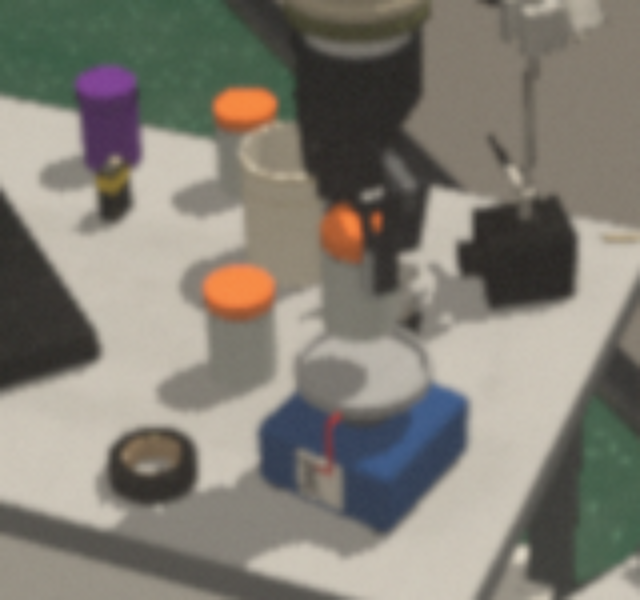

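The side view shows the canister held above the pan at about crop (360,270), and A and C standing at (245,130) and (240,325). I'll lower it slowly.

>>> apply_moves(
  rows=[
    [0,0,8,0,0,0],
    [0,0,12,0,0,0],
    [0,0,10,0,0,0],
    [0,0,4,0,0,0],
    [0,0,3,0,0,0],
  ],
)

```text
time: 13.1
tool_pos: [499.0, 17.0, 122.4]
tcp_rot: [180.0, -0.0, -180.0]
ft_force: [-0.4, -0.2, -2.7]
finger_gap: 48.4
grip_force: 44.0
```

>>> apply_moves(
  rows=[
    [0,0,1,0,0,0],
    [0,0,1,0,0,0],
    [0,0,1,0,0,0],
    [0,0,1,0,0,0],
    [0,0,1,0,0,0],
  ],
)

```text
time: 13.72
tool_pos: [499.3, 16.9, 118.0]
tcp_rot: [-180.0, 0.0, -180.0]
ft_force: [-0.6, 0.7, -2.3]
finger_gap: 48.4
grip_force: 44.1
```

```bash
python3 -c "
from h import *
ft(6)"
```

```text
t 14.03 F [ 0.2  -0.01 -2.19] sd [0.56 0.17 0.31] tcp [499.3  16.9 118. ] [-1.7999e+02  2.0000e-02 -1.7999e+02] gap 48.4 gf 44.1
```

>>> apply_moves(
  rows=[
    [0,0,1,0,0,0],
    [0,0,1,0,0,0],
    [0,0,1,0,0,0],
    [0,0,1,0,0,0],
    [0,0,0,0,0,0],
  ],
)

```text
time: 14.65
tool_pos: [499.2, 16.9, 113.9]
tcp_rot: [-180.0, 0.0, -180.0]
ft_force: [1.2, 0.1, -0.1]
finger_gap: 48.4
grip_force: 44.2
```

```bash
python3 -c "
from h import *
ft(6)"
```

```text
t 14.95 F [ 1.12 -0.55 -0.13] sd [0.2  0.46 0.62] tcp [499.2  16.9 113.9] [-1.8000e+02  1.0000e-02 -1.7999e+02] gap 48.2 gf 44.2
```

Load transferred, so I'll open gently in two stages and retreat upward.

>>> apply_moves(
  rows=[
    [0,0,0,0,0,0],
    [0,0,0,0,0,0],
    [0,0,0,0,0,0],
    [0,0,0,0,0,0],
    [0,0,0,0,0,0],
  ],
  fingers=54,
  grip_force=20,
)

```text
time: 15.58
tool_pos: [499.1, 17.0, 113.8]
tcp_rot: [-180.0, -0.0, -180.0]
ft_force: [-0.3, -0.6, -0.0]
finger_gap: 53.5
grip_force: 0.0
```

>>> apply_moves(
  rows=[
    [0,0,0,0,0,0],
    [0,0,0,0,0,0],
    [0,0,0,0,0,0],
    [0,0,0,0,0,0],
    [0,0,-5,0,0,0],
  ],
  fingers=80,
)

```text
time: 16.2
tool_pos: [498.7, 17.0, 118.5]
tcp_rot: [180.0, -0.1, -180.0]
ft_force: [0.7, -0.2, -0.4]
finger_gap: 80.0
grip_force: 0.0
```

>>> apply_moves(
  rows=[
    [0,0,-10,0,0,0],
    [0,0,-20,0,0,0],
    [0,0,-30,0,0,0],
    [0,0,-30,0,0,0],
    [0,0,-30,0,0,0],
  ],
)

```text
time: 16.82
tool_pos: [499.2, 17.0, 240.8]
tcp_rot: [-180.0, 0.1, -180.0]
ft_force: [-0.3, 0.1, 0.0]
finger_gap: 79.9
grip_force: 0.0
```

>>> apply_moves(
  rows=[
    [0,0,-30,0,0,0],
    [20,0,-10,0,0,0],
    [30,0,0,0,0,0],
    [30,0,0,0,0,0],
    [10,0,0,0,0,0],
  ],
)

```text
time: 17.45
tool_pos: [408.4, 16.9, 279.8]
tcp_rot: [-180.0, 0.1, -180.0]
ft_force: [-0.2, 0.7, 0.3]
finger_gap: 80.2
grip_force: 0.0
```

```bash
python3 - <<'E'
from h import *
for c in('side','top'):
    p,d=eyes.snapshot(c)
    for o in lids(c,p,d): print(c,o)
    if c=='side': cv2.imwrite('pics/s3.png',cv2.resize(p[130:280,200:360,::-1],(640,600)))
ft(1)
E
```

```text
side (np.int32(169), [259.2, 202.5], [469.8, 149.3, 75.5], [473.1, 149.4], 27.4)
side (np.int32(207), [289.8, 202.5], [497.8, 15.1, 153.4], [498.9, 17.0], 27.2)
top (np.int32(236), [181.4, 182.5], [573.4, 370.3, 75.0], [573.9, 370.3], 23.4)
top (np.int32(235), [261.4, 218.6], [470.3, 151.2, 75.5], [470.1, 150.8], 22.8)
t 17.6 F [ 0.35 -1.55  1.01] sd [0. 0. 0.] tcp [409.6  16.9 279.5] [-1.7999e+02  1.0000e-01 -1.7999e+02] gap 80.0 gf 0.0
```

View pics/s3.png

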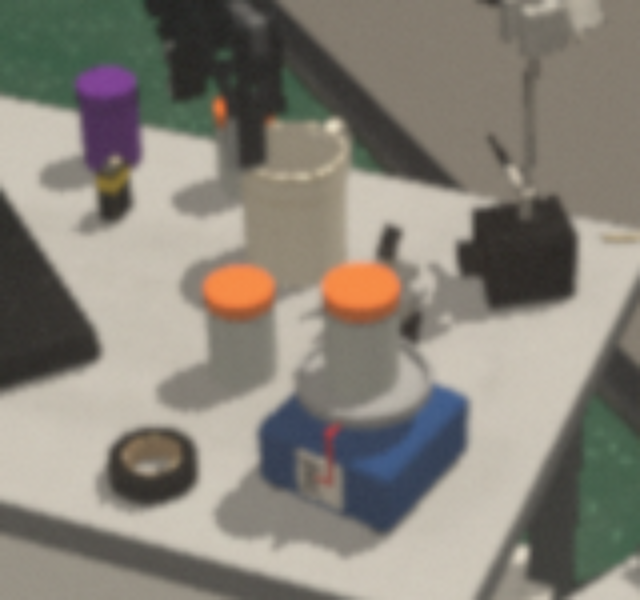

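The side view shows the heavy canister upright inside the pan rim at crop (361,340). Its lid height of 153 mm means the pan has sunk about 8 mm, well off the bottom stop. A and C stand upright in place, and the mug, clamp and battery are undisturbed.

```bash
python3 -c "
from h import *
print(job.hand_in())"
```

```text
the job is handed in; nothing more can be done
None
```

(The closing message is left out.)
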